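Hook the insert tray out of the low bay

ROBOT

A 6-joint arm with a two-finger parallel gripper is mounted at the origin on a cart in front of the work surface, level with it; the furniture and walls round the work are solid. World frame = base frame: x ahead of the robot, y to its left, z up, the work surface at z = 0. Lengths are in m, angles in degrees, forces in N, time in s.
With the tool pointing down it reaches from about 0.25 to 0.725 m from the base axis. Payload 9.7 kg.
Tool frame: the origin (TCP) lies midway between the tips of the shut fingers; the grasp point (between the pads) lies 19 mm behind it; z points along the fingers, y is the direction in which the jaws open and shut (so a half turn about z gives the same grasp; the last joint's range is limited). The gripper opens to 85 mm and grips with 20 to 120 N. Pads are 22 mm wide; open, the fingers measure 114 mm over their backs; the gripper's body (76 mm by 85 mm) begins 54 mm behind the grasp point. The pads swing forward as they close: fully open they stand 13 mm farther back than shut.
Start: joints at [-65.546, 4.979, 10.078, 95.1, 0, 90], TCP at [0.228, -0.501, 0.231] pointing down, gripper open.
Joint ranges: [-179.16, 179.16], [-48.56, 103.87], [-65.8, 70.77], [-126.05, 130.52], [-82.76, 87.17], [-180, 180]. Speed limits (degrees/s): [127.2, 127.2, 147.25, 180, 180, 180].

INTERFACE

Orientations are given as [roll, pitch, yaw] about the fixed x, y, z axes, in that order (R = Rz(yaw) Ry(pitch) Rx(roll)).
In Python, from plant import bot, set_gripper, kin, observe, eyes, hand_in gives the robot as it stands. The module is installed in compiled form; this text tells all that it offers. Calls block until the motion is done:
- bot.move_pose(position, orientation): joint-space move of the TCP to a pose.
- bot.movel(position, ori=None, vel=0.15): straight line of the TCP; ori=None keeps the orientation; vel is the mean speed in m/s.
- bot.set_joints(angles): joint-space move.
- set_gripper(opening, squeeze=None): opening from 0.0 (shut) to 1.0 (fully open); squeeze is the grip in N (None keeps the last); returns when the fingers have stopped.
- bot.hold(seconds).
- kin.solve_ik(position, orientation): joint angles nearest the present ones, or None.
- observe(): the state.
- eyes.camera(name): name is "side" or "top"; returns the picture (420x560x3 uint8, red, green, blue); there is no depth.
- eyes.calibration(name): a dict with "vertical_fov" (degrees; the focal length in pixels is half the picture's height over the tangent of half this angle, whatever the lens; pixels are square), "cx", "cy" (the principal point, pixels), "R" (3x3) and "t" (3): a world point X has camera coordinates R X + t. Camera axes: x right, y down, z forward; pixel columns grow to the right and rows downward; lengths in m; the calibration is good to about 2 mm. A picture is of the moment at which its call begins. calibration takes no time and is no camera call.
A pose or a line that the arm cannot do raises bot.PlanningError and nothing moves.
- hand_in(): hands the job in, once; it reports no verdict.
The state is a dict: "time": time; "joint_positions": joint angles; "dq": joint speeds; "joint_torque": joint torques, N m; "tool_pos": TCP position; "tcp_rot": TCP orientation; "force": force on the tool from outside, world axes, zero at the start; "wrist_torque": the same for the moment, N m; "opening": opening from 0.0 (shut) to 1.0 (fully open).
Only numpy, scipy, OpenCV 4.12 (cv2) and the standard library are available. Lean on these libraries where they do the work, as an engineer would, in place of code of your own. Each camera call takes 0.05 s, during which the arm holds its last target.

TASK

Draw the pull hook out of its sheath by its shaft and let it lie free on the worktop outside the sheath, then take it again by its wooden handle. Reach under the low riser with it, put the hook through the eye on the front of the tray and drag the tray wholly out without the gripper touching the tray. Finally unhook the tool and leave it lying flat on the worktop, the tray standing flat with both jaw inserts still in it, and the weights and hexagon key where they were.

Things in the scene. Friction and masses are not known exactly. Their poses are not given: they have to be found in the camera images.
- riser: Grey sheet-metal riser fixed on the worktop at the right, 200 x 126 x 66 mm (own x, y, z). Under its roof is one bay with no floor: 106 mm wide, 60 high, 190 deep, open only at its own -x end (mouth at x = -97 mm, facing the robot's left); x points inward, z up. Origin: centre of its footprint, on the worktop.
- tray: Loose aluminium tray 90 x 100 x 36 mm (own x, y, z), 0.17 to 0.35 kg, standing in the bay on the worktop, axes nearly parallel to the riser's, 3 mm play each side. Its flat front wall (own x = -45 mm) starts 62 to 92 mm inside the mouth, at least 8 mm free behind. Carries two jaw inserts. Origin: centre of its underside. Wholly out: origin over 142 mm before the riser's origin.
- tray_eye (a point): Centre of the opening of the pull eye, amid the tray's front: an upright D-shaped loop of 6 mm steel bar in the tray's x-z plane, sticking out 19 mm. The opening passes along the tray's y, is only 13 mm long in x (front wall to bar) and 18 mm high; this point is 6.5 mm before the front wall (tray x = -51.5 mm), 24 mm above the worktop. Axes as the tray's.
- tool_grip (a point): Centre of the pull hook's wooden handle, 14 mm above its flat underside. Handle 90 mm long (own x, -45 to +45), 26 wide (y), 28 high (z); brass ferrule to x = 56; then a steel shaft of 8 mm diameter along +x at this point's height, to the hook (see tool_tip). Tool 0.15 kg. It starts flat on the worktop in the sheath, hook outward, only the shaft from x = 90 mm on showing.
- tool_tip (a point): End of the hook's leg. The shaft is bent square to the tool's +y: a leg of 8 mm diameter with its axis at x = 175 mm from the handle's centre, reaching to y = 26 mm (this point), at the height of the shaft axis, 14 mm above the tool's underside. The tool's foremost point is at x = 179 mm. Axes as the tool's.
- sheath: Steel channel fixed on the worktop at the left, 154 x 72 x 39 mm with flanges, inside 38 wide and 36 high, no floor, open only at its own +x end (mouth at x = 77 mm, facing the robot's right). Origin: centre of its footprint. The handle's centre starts 90 mm inside the mouth: slide the tool at least 135 mm along the sheath's +x on the worktop to bring it out.
- insert_0: Serrated steel jaw insert 25 x 50 x 13 mm, loose in the tray. Origin: centre of its underside.
- insert_1: Second jaw insert, like the first, beside it in the tray.
- weight_500g: Check weight with a knob, 38 mm diameter, 62 high, a bystander near the robot at the right. Origin: centre of its underside.
- weight_200g: Smaller check weight, 28 mm diameter, 46 high, a bystander. Origin: centre of its underside.
- hexkey: Black hexagon key 45 x 125 x 10 mm lying beyond the work, a bystander. Origin: centre of its underside.

How it is judged:
By the outcome, as a careful person would: the job done as asked, in the order asked, and still so for the second after the job is handed in, with the robot touching nothing.
It also fails if it takes over 58 s, if anything falls off the work surface, if the arm or the gripper's body presses on something with over 40 N, if the wrist force passes 120 N, or if a joint passes its speed limit or range.

## Working session

There is one attempt and no reset: what is moved stays moved. The work goes in short steps, each a Python script; the robot and the scene stay as the last script left them, time stands still between calls to the robot, and variables do not carry over. Pictures are saved under pics/ and viewed, and the job is handed in when it is done.

```bash
mkdir -p pics; python3 - <<'E'
from plant import eyes, observe
import cv2
for n in("side","top"):
    im=eyes.camera(n); cv2.imwrite(f"pics/{n}0.png",im[:,:,::-1]); c=eyes.calibration(n); print(n,c)
print(observe())
E
```

```text
side {'vertical_fov': 53.42985046516351, 'cx': 274.4443985845974, 'cy': 211.52378948380755, 'R': array([[-0.86279377, -0.50553309,  0.00481671],
       [-0.20211271,  0.33618159, -0.91985455],
       [ 0.46339763, -0.79461829, -0.39223005]]), 't': array([0.45725424, 0.13291427, 0.80812209])}
top {'vertical_fov': 55.693908267915, 'cx': 275.4225578124943, 'cy': 207.13386605913777, 'R': array([[-7.18573437e-04, -9.99990729e-01, -4.24569606e-03],
       [-9.98001007e-01,  9.85433146e-04, -6.31903445e-02],
       [ 6.31939425e-02,  4.19180204e-03, -9.97992462e-01]]), 't': array([0.01807254, 0.52513206, 1.15986832])}
{'time': 0.1, 'joint_positions': array([-6.55471285e+01,  5.00637722e+00,  1.00377566e+01,  9.50992226e+01,
       -8.57696706e-04,  8.99992009e+01]), 'dq': array([-0.15176968, -0.09683275,  0.15895331, -0.06799598,  0.07180781,
       -0.01966688]), 'joint_torque': array([ 7.36964430e-04, -5.21561122e+01,  4.65654802e+01,  1.60639803e-02,
        8.70744475e-05, -1.10137495e-05]), 'tool_pos': array([ 0.22757762, -0.50047431,  0.23065796]), 'tcp_rot': array([-1.79932157e+02,  8.56749908e-04,  2.44536717e+01]), 'force': array([-0.44643166,  0.18947902,  0.94390161]), 'wrist_torque': array([-0.04359312,  0.05294894,  0.04112234]), 'opening': 1.004949559426534}
```

View pics/side0.png

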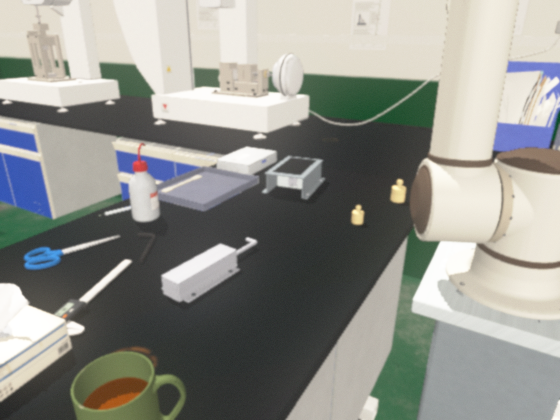

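View pics/top0.png

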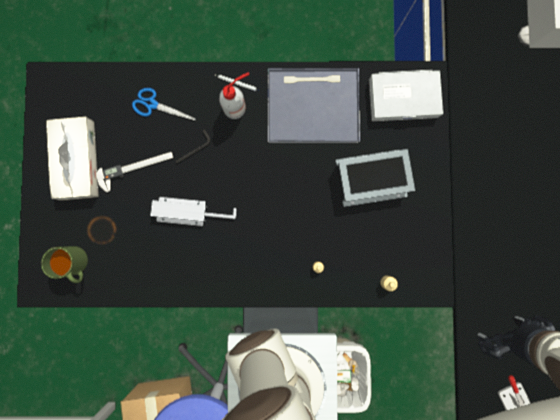

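Side view: the sheath is near (200,272) with the shaft and hook at (250,243); the riser is near (295,175). Top view: sheath at (178,211), hook tip near (235,210), riser at (375,177). I'll zoom in for details.

```bash
python3 - <<'E'
import cv2,numpy as np
t=cv2.imread("pics/top0.png");s=cv2.imread("pics/side0.png")
def z(i,x0,y0,w,h,k): return cv2.resize(i[y0:y0+h,x0:x0+w],None,fx=k,fy=k,interpolation=cv2.INTER_CUBIC)
a=z(t,140,185,110,50,7);b=z(t,325,140,100,75,7)
cv2.imwrite("pics/z1.png",np.vstack([a[:, :700], ])) ;cv2.imwrite("pics/z2.png",b)
cv2.imwrite("pics/z3.png",z(s,150,225,120,85,6));cv2.imwrite("pics/z4.png",z(s,255,145,80,60,8))
E
```

```text
(no output)
```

View pics/z1.png

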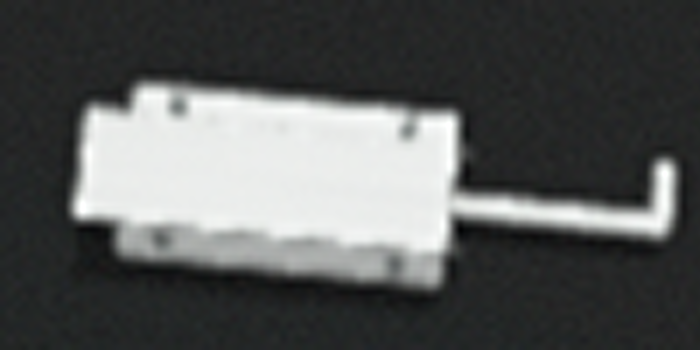

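View pics/z2.png

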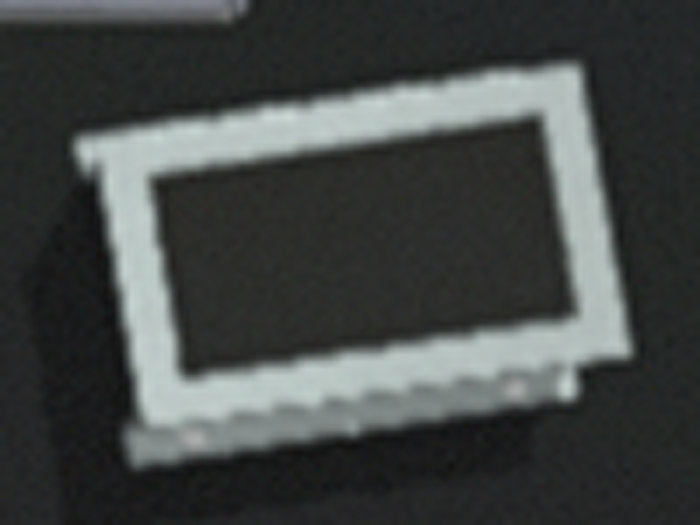

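View pics/z3.png

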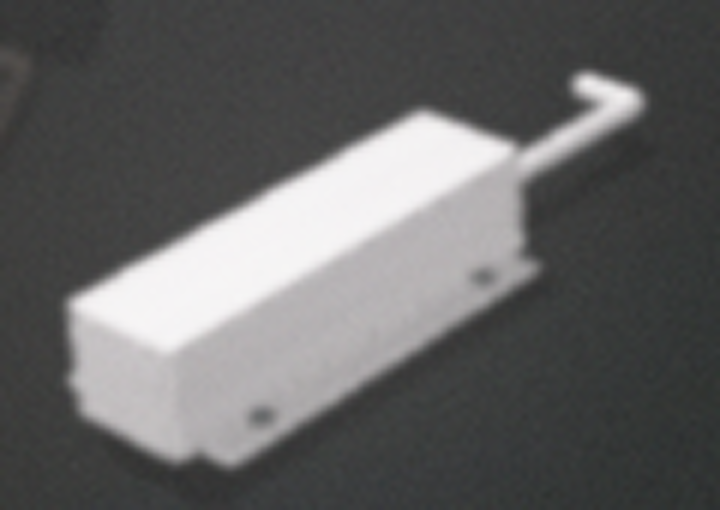

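View pics/z4.png

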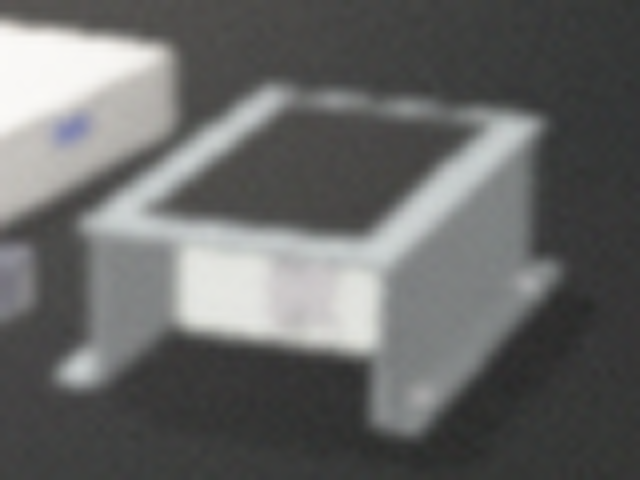

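The zooms show the riser roof as a grey frame around a dark mat, with its mouth on the left in the top view. The tray's white front is visible inside, and the hook's leg points up in the image (+x world). Next I'll measure.

```bash
cat > h.py <<'E'
import numpy as np, cv2
from plant import eyes
def cal(n):
    c=eyes.calibration(n); f=210/np.tan(np.radians(c["vertical_fov"]/2)); return f,c["cx"],c["cy"],np.array(c["R"]),np.array(c["t"])
def ray(n,u,v):
    f,cx,cy,R,t=cal(n); d=R.T@np.array([(u-cx)/f,(v-cy)/f,1.]); return -R.T@t, d/np.linalg.norm(d)
def onz(n,u,v,z):
    o,d=ray(n,u,v); return o+d*(z-o[2])/d[2]
def proj(n,X):
    f,cx,cy,R,t=cal(n); p=R@np.asarray(X,float)+t; return np.array([cx+f*p[0]/p[2],cy+f*p[1]/p[2]])
def tri(ua,ub):
    o1,d1=ray("top",*ua);o2,d2=ray("side",*ub)
    A=np.c_[d1,-d2]; s=np.linalg.lstsq(A,o2-o1,rcond=None)[0]
    p,q=o1+s[0]*d1,o2+s[1]*d2; return (p+q)/2,np.linalg.norm(p-q)
E
python3 - <<'E'
from h import *
t=cv2.imread("pics/top0.png");s=cv2.imread("pics/side0.png")
np.set_printoptions(precision=4,suppress=True)
g=cv2.cvtColor(t,cv2.COLOR_BGR2GRAY)
o=lambda n:print(n,-cal(n)[3].T@cal(n)[4]); o("top");o("side")
# sheath+tool region
def zone(g,x0,y0,x1,y1,th):
    m=np.zeros_like(g); m[y0:y1,x0:x1]=(g[y0:y1,x0:x1]>th)*255; return m
m=zone(g,145,190,245,230,110)
m2=zone(g,206,190,245,230,110)
ys,xs=np.nonzero(m2); 
for x in range(204,240): 
    c=g[195:225,x].astype(float); w=np.clip(c-60,0,None); print(x,round((w*np.arange(195,225)).sum()/max(w.sum(),1),2),round(w.sum()/170,2),end=' | ')
print()
r=zone(g,330,140,420,210,150)
cn=max(cv2.findContours(r,0,2)[0],key=cv2.contourArea)
print(cv2.approxPolyDP(cn,2,True)[:,0].tolist())
cn=max(cv2.findContours(m,0,2)[0],key=cv2.contourArea)
print(cv2.approxPolyDP(cn,1.5,True)[:,0].tolist())
E
```

```text
top [0.4508 0.0127 1.1908]
side [0.0469 0.8286 0.437 ]
204 208.56 15.55 | 205 208.89 6.89 | 206 213.49 3.04 | 207 214.0 2.84 | 208 214.05 2.89 | 209 214.11 3.03 | 210 214.19 3.12 | 211 214.22 3.25 | 212 214.28 3.34 | 213 214.54 3.16 | 214 214.63 3.01 | 215 214.67 3.07 | 216 214.83 2.99 | 217 214.97 2.85 | 218 215.06 2.9 | 219 215.12 3.05 | 220 215.2 3.16 | 221 215.21 3.23 | 222 215.31 3.26 | 223 215.55 3.14 | 224 215.64 3.0 | 225 215.71 3.04 | 226 215.86 2.95 | 227 215.99 2.87 | 228 216.05 2.94 | 229 216.12 3.05 | 230 216.21 3.15 | 231 216.25 3.18 | 232 216.15 3.47 | 233 213.99 7.14 | 234 212.88 10.86 | 235 212.3 9.14 | 236 211.72 2.7 | 237 0.0 0.0 | 238 0.0 0.0 | 239 0.0 0.0 | 
[[407, 150], [337, 160], [340, 164], [346, 200], [406, 192], [406, 196], [408, 190], [414, 189]]
[[150, 213], [151, 216], [156, 216], [158, 221], [202, 225], [205, 215], [234, 218], [236, 209], [233, 209], [232, 215], [207, 213], [204, 211], [204, 201], [159, 197], [157, 201], [152, 200]]
```

```bash
cat >> h.py <<'E'
from scipy.ndimage import map_coordinates
def edge(g,a,b,h=3,n=25,lo=.12,hi=.88):
    """subpixel edge line near segment a-b: returns refined (a,b) by gradient centroid"""
    a=np.array(a,float);b=np.array(b,float);d=(b-a)/np.linalg.norm(b-a);nn=np.array([-d[1],d[0]])
    for _ in range(3):
        ss=np.arange(-h,h+.01,.1);ts=np.linspace(lo,hi,n);o=[]
        for t in ts:
            p=a+(b-a)*t; q=p[:,None]+nn[:,None]*ss
            pr=map_coordinates(g.astype(float),[q[1],q[0]],order=1); gr=np.abs(np.gradient(pr)); gr[gr<.3*gr.max()]=0
            k=gr.argmax(); w=np.where(abs(ss-ss[k])<1.2,gr,0); o.append((w*ss).sum()/w.sum())
        o=np.array(o); k=np.abs(o-np.median(o))<1; c=np.polyfit(ts[k],o[k],1)
        a,b=a+nn*np.polyval(c,0),b+nn*np.polyval(c,1)
    return a,b,np.std(o[k]-np.polyval(c,ts[k]))
def inter(l,m):
    A=np.cross([*l[0],1],[*l[1],1]);B=np.cross([*m[0],1],[*m[1],1]);p=np.cross(A,B);return p[:2]/p[2]
E
python3 - <<'E'
from h import *
np.set_printoptions(precision=4,suppress=True)
T=cv2.cvtColor(cv2.imread("pics/top0.png"),6);S=cv2.cvtColor(cv2.imread("pics/side0.png"),6)
z2=lambda x,y:((x+.5)/7-.5+325,(y+.5)/7-.5+140)
z4=lambda x,y:((x+.5)/8-.5+255,(y+.5)/8-.5+145)
def quad(g,P,**k):
    E=[edge(g,P[i],P[(i+1)%4],**k) for i in range(4)]; print('res',[round(e[2],2) for e in E])
    return [inter(E[i-1],E[i]) for i in range(4)]  # corner i
# order: far-mouth, far-back, near-back, near-mouth
qt=quad(T,[z2(95,135),z2(580,62),z2(632,355),z2(145,422)],h=2)
qs=quad(S,[z4(85,225),z4(275,88),z4(545,120),z4(380,265)],h=2)
print(np.array(qt),np.array(qs))
W=[onz("top",*p,0.066) for p in qt];print(np.array(W))
W2=[onz("side",*p,0.066) for p in qs];print(np.array(W2))
for a,b in zip(qt,qs): print(*tri(a,b))
W=np.array(W);c=W.mean(0);d=(W[1]+W[2]-W[0]-W[3]);print("riser c",c,"yaw",np.degrees(np.arctan2(d[1],d[0])),'len',np.linalg.norm(W[1]-W[0]),np.linalg.norm(W[2]-W[3]),'wid',np.linalg.norm(W[0]-W[3]),np.linalg.norm(W[1]-W[2]))
# tool
us=np.arange(207,231);vs=[]
for x in us:
    w=np.clip(T[205:224,x].astype(float)-60,0,None);vs.append((w*np.arange(205,224)).sum()/w.sum())
c=np.polyfit(us,vs,1);p=[onz("top",u,np.polyval(c,u),.014) for u in(207,230)]
d=(p[1]-p[0])[:2];d/=np.linalg.norm(d);print("tool yaw",np.degrees(np.arctan2(d[1],d[0])))
ls=[]
for y in range(209,215):
    w=np.clip(T[y,228:242].astype(float)-60,0,None);ls.append((y,(w*np.arange(228,242)).sum()/w.sum(),w.sum()/170))
print(ls)
L=np.array(ls);k=np.polyfit(L[:,0],L[:,1],1)
v=216.;
for _ in range(5): u=np.polyval(k,v); v=np.polyval(c,u)
C=onz("top",u,v,.014);print("corner px",u,v,C,"handle",C[:2]-.175*d)
print("proj side corner",proj("side",C), 'handle y axis tip', proj("side",C+.026*np.array([-d[1],d[0],0])), proj("top",C+.026*np.array([-d[1],d[0],0])))
E
```

```text
res [np.float64(0.18), np.float64(0.14), np.float64(0.24), np.float64(0.19)]
res [np.float64(0.13), np.float64(0.17), np.float64(0.14), np.float64(0.25)]
[[337.8719 158.6746]
 [407.0884 147.8518]
 [414.7002 189.8129]
 [344.8997 200.7927]] [[266.6752 170.5718]
 [288.1392 154.999 ]
 [323.8536 158.7618]
 [305.9696 175.3803]]
[[ 0.6605 -0.161   0.066 ]
 [ 0.6914 -0.359   0.066 ]
 [ 0.5709 -0.378   0.066 ]
 [ 0.5398 -0.1796  0.066 ]]
[[ 0.6602 -0.1765  0.066 ]
 [ 0.6884 -0.3599  0.066 ]
 [ 0.5681 -0.3801  0.066 ]
 [ 0.541  -0.1958  0.066 ]]
[ 0.6561 -0.1622  0.0709] 0.007889769918487296
[ 0.6901 -0.3598  0.0659] 0.00304368021457765
[ 0.5693 -0.3787  0.0661] 0.003395117520593988
[ 0.5367 -0.1801  0.0712] 0.006009320674771356
riser c [ 0.6157 -0.2694  0.066 ] yaw -81.1118833212563 len 0.2004419421707549 0.20079483085305097 wid 0.1220785642298186 0.12201520815309076
tool yaw -95.81739352159444
[(209, np.float64(234.462), np.float64(2.9411764705882355)), (210, np.float64(234.4718875502008), np.float64(2.929411764705882)), (211, np.float64(234.43092783505153), np.float64(2.8529411764705883)), (212, np.float64(234.35222672064776), np.float64(2.9058823529411764)), (213, np.float64(234.29902912621358), np.float64(3.0294117647058822)), (214, np.float64(233.44478527607362), np.float64(3.835294117647059))]
corner px 233.41992985002554 216.57167751810806 [0.4974 0.1421 0.014 ] handle [0.5152 0.3162]
proj side corner [254.632  242.0326] handle y axis tip [245.5584 238.8423] [234.3596 207.8583]
```

```bash
python3 - <<'E'
from h import *
np.set_printoptions(precision=4,suppress=True)
T=cv2.cvtColor(cv2.imread("pics/top0.png"),6);Sc=cv2.imread("pics/side0.png");S=cv2.cvtColor(Sc,6)
z1=lambda x,y:((x+.5)/7-.5+140,(y+.5)/7-.5+185)
z3=lambda x,y:((x+.5)/6-.5+150,(y+.5)/6-.5+225)
z4=lambda x,y:((x+.5)/8-.5+255,(y+.5)/8-.5+145)
def yaw(n,l,z):
    a,b=onz(n,*l[0],z),onz(n,*l[1],z);d=b-a;return np.degrees(np.arctan2(d[1],d[0])),l[2],a,b
print("flange",*yaw("top",edge(T,z1(140,85),z1(455,112),h=2),0.003))
print("roofR edge side",*yaw("side",edge(S,z3(175,350),z3(515,150),h=2),.039))
print("roofL edge side",*yaw("side",edge(S,z3(75,298),z3(425,112),h=2),.039))
# mouth edge top at z=.039
print("mouth top",*yaw("top",edge(T,z1(460,115),z1(445,250),h=2),.039))
l=edge(S,z4(185,331),z4(370,351),h=2);print(l)
c=np.array([.615,-.270]);y=np.radians(-81.1);X=np.array([np.cos(y),np.sin(y)]);Y=np.array([-X[1],X[0]])
for p in l[:2]:
    w=onz("side",*p,0)[:2]-c;print("tray front riser frame",w@X,w@Y)
# triangulate hook corner outer & height with side: shaft centroid columns side
for u in range(240,258):
    w=np.clip(S[232:262,u].astype(float)-110,0,None);print(u,round((w*np.arange(232,262)).sum()/max(w.sum(),1),2),round(w.sum()/100,1),end=' | ')
cv2.imwrite("pics/z5.png",cv2.resize(Sc[165:195,265:315],None,fx=16,fy=16,interpolation=2))
E
```

```text
flange -96.06825127308461 0.18376171924810641 [0.5593 0.3654 0.003 ] [0.5449 0.2303 0.003 ]
roofR edge side -95.67256816370923 0.10802670830012584 [0.4998 0.3797 0.039 ] [0.485  0.2308 0.039 ]
roofL edge side -95.46912846485284 0.10625256950295779 [0.5457 0.3731 0.039 ] [0.5312 0.2211 0.039 ]
mouth top 175.25015047981185 0.2743800177443577 [0.5419 0.2221 0.039 ] [0.4857 0.2268 0.039 ]
(array([277.7087, 185.741 ]), array([300.7211, 189.2827]), np.float64(0.2658050142673105))
tray front riser frame -0.023798403663003374 0.04752294943684068
tray front riser frame -0.027289513912203807 -0.029139481464516084
240 250.03 3.7 | 241 249.49 3.7 | 242 248.79 3.9 | 243 248.2 4.1 | 244 247.65 3.9 | 245 246.45 4.0 | 246 243.63 5.8 | 247 242.37 7.3 | 248 241.96 8.1 | 249 241.84 8.3 | 250 241.78 8.2 | 251 241.61 7.9 | 252 241.53 7.0 | 253 241.52 6.0 | 254 241.36 4.9 | 255 241.36 3.4 | 256 241.4 1.4 | 257 0.0 0.0 |
```

View pics/z5.png

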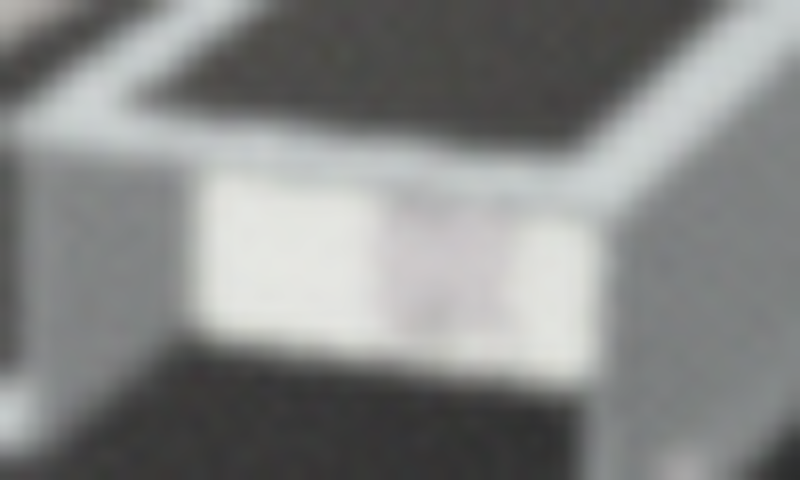

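The tray front sits about 72 mm inside the mouth. The tool's yaw of -95.8° agrees with the sheath's -95.7°. I'll check the shaft height from both views, then grip the shaft.

```bash
python3 - <<'E'
from h import *
from plant import bot,set_gripper,observe,kin
np.set_printoptions(precision=4,suppress=True)
C=np.array([.4975,.1403]);yw=-95.8;d=np.array([np.cos(np.radians(yw)),np.sin(np.radians(yw))])
# height: intersect side ray w/ plane of top shaft line
o1,a=ray("top",210,214.15);_,b=ray("top",230,216.15);n=np.cross(a,b)
for u,v in((241,249.49),(243,248.2)):
    o,r=ray("side",u,v);print("shaft pt",o+r*((o1-o)@n)/(r@n))
P=C-.045*d;ori=[180,0,yw+180]
print(P,kin.solve_ik([*P,.1],ori),kin.solve_ik([*P,.1],[180,0,yw]))
bot.move_pose([*P,.12],ori); set_gripper(.45,40)
bot.movel([*P,.006],vel=.15); o=observe();print(o["time"],o["force"],o["tool_pos"],o["tcp_rot"])
im=eyes.camera("side");cv2.imwrite("pics/a.png",np.hstack([cv2.resize(im[190:310,130:290,::-1],None,fx=4.5,fy=4.5)]))
E
```

```text
shaft pt [0.5022 0.1879 0.0152]
shaft pt [0.5016 0.1814 0.0155]
[0.502  0.1851] [ 20.2354   2.3833  -7.1626  80.4541   0.     116.0354] [ 20.2354   2.3833  -7.1626  80.4541   0.     -63.9646]
4.175 [ 0.9261 -0.218  -0.178 ] [0.5026 0.1853 0.007 ] [179.9317  -0.034   84.1999]
```

View pics/a.png

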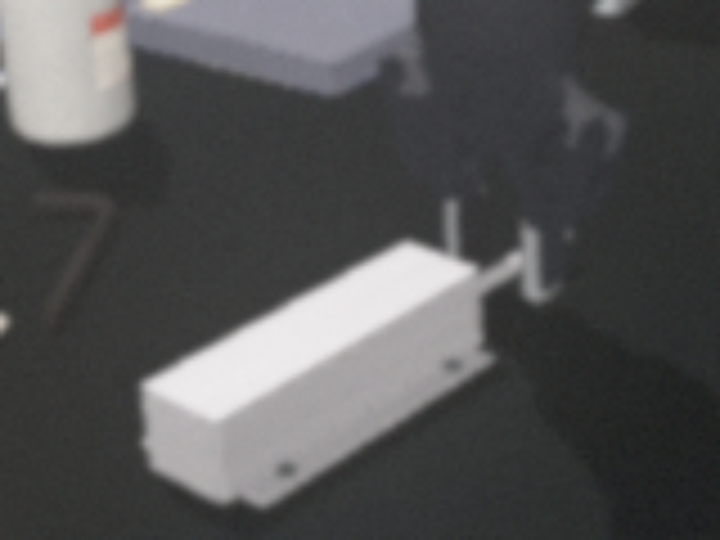

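The fingers straddle the shaft at about (500,265) in the zoom, clear of the sheath. Now I'll close and pull.

```bash
python3 - <<'E'
from h import *
from plant import bot,set_gripper,observe
np.set_printoptions(precision=4,suppress=True)
o=observe();p=np.array(o["tool_pos"])
P=[.502,.1851]; bot.movel([*P,.0035],vel=.1)
set_gripper(0,40);o=observe();print(o["time"],o["opening"],o["force"],o["tool_pos"])
s=np.radians(-95.7);d=np.array([np.cos(s),np.sin(s)])
Q=np.array(P)+.03*d; bot.movel([*Q,.0035],vel=.1);o=observe();print(o["time"],o["opening"],o["force"],o["tool_pos"])
cv2.imwrite("pics/b0.png",eyes.camera("top")[180:240,130:270,::-1].repeat(4,0).repeat(4,1))
E
```

```text
4.8583 0.0684442567986976 [0.2801 0.0346 1.1179] [0.5021 0.1851 0.0036]
5.3083 0.06744119635422667 [-1.0075 -0.7998  1.2356] [0.499  0.1546 0.0036]
```

View pics/b0.png

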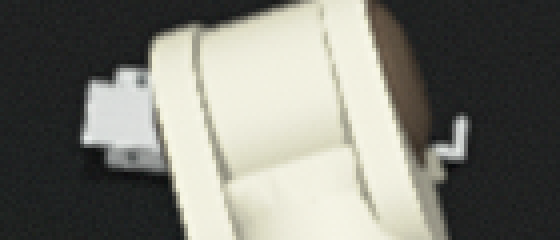

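The tool followed: the hook moved from u≈234 to u≈245. I'll continue the pull.

```bash
python3 - <<'E'
from h import *
from plant import bot,set_gripper,observe
np.set_printoptions(precision=4,suppress=True)
P=np.array([.502,.1851]);s=np.radians(-95.7);d=np.array([np.cos(s),np.sin(s)])
Q=P+.175*d; bot.movel([*Q,.0035],vel=.12);o=observe();print(o["time"],o["opening"],o["force"],o["tool_pos"])
set_gripper(.5); bot.movel([*Q,.10],vel=.25)
bot.move_pose([*(Q+np.array([-.1,-.12])),.2],[180,0,84.2]);print(observe()["time"])
for n in("top","side"): cv2.imwrite(f"pics/c_{n}.png",eyes.camera(n)[:,:,::-1])
t=cv2.imread("pics/c_top.png")[170:240,140:340];s=cv2.imread("pics/c_side.png")[140:310,130:330]
cv2.imwrite("pics/c.png",np.vstack([cv2.resize(t,(600,210)),cv2.resize(s,(600,390))]))
E
```

```text
6.7167 0.07101805894641702 [ 0.3706 -1.2883  0.819 ] [0.4847 0.0111 0.0035]
8.4583
```

View pics/c.png

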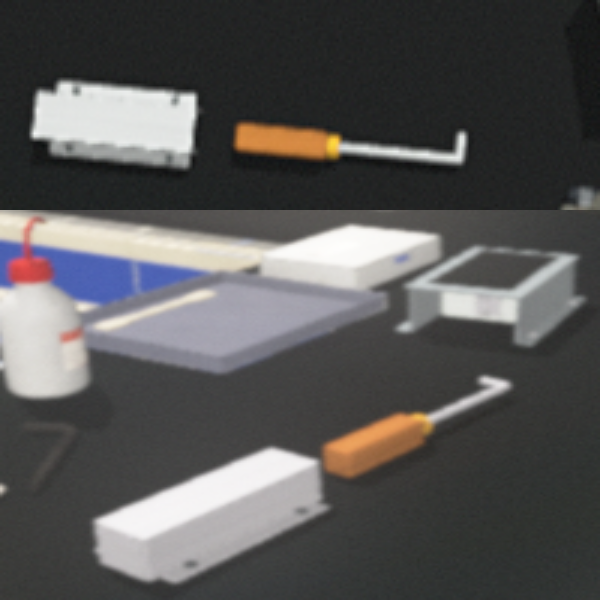

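The tool lies flat and clear of the sheath: the handle spans top u≈219–249 and the hook is near (294,214). I'll measure its pose.

```bash
cat >> h.py <<'E'
def tool_pose(T, box, z=.014):
    """T BGR top image, box x0,y0,x1,y1 ; orange handle + bright shaft. returns handle centre (z plane), yaw, corner"""
    x0,y0,x1,y1=box; h=cv2.cvtColor(T,cv2.COLOR_BGR2HSV)[y0:y1,x0:x1]
    m=((h[...,1]>110)&(h[...,2]>80)&(h[...,0]<16)).astype(np.uint8)
    cn=max(cv2.findContours(m,0,cv2.CHAIN_APPROX_NONE)[0],key=cv2.contourArea)
    mm=np.zeros_like(m);cv2.drawContours(mm,[cn],0,1,-1)
    M=cv2.moments(mm,True);c=np.array([M["m10"]/M["m00"]+x0,M["m01"]/M["m00"]+y0])
    return c,mm
E
python3 - <<'E'
from h import *
np.set_printoptions(precision=4,suppress=True)
T=cv2.imread("pics/c_top.png");c,m=tool_pose(T,(200,195,300,230))
print("handle px",c,"world at z=28(top face)",onz("top",*c,.026),m.sum())
g=cv2.cvtColor(T,6).astype(float)
us=np.arange(258,291);vs=[]
for u in us:
    w=np.clip(g[205:235,u]-60,0,None);w[:]=np.where(w>0,w,0);vs.append((w*np.arange(205,235)).sum()/w.sum())
k=np.polyfit(us,vs,1);print(np.std(np.array(vs)-np.polyval(k,us)))
a,b=onz("top",258,np.polyval(k,258),.014),onz("top",290,np.polyval(k,290),.014);d=(b-a)[:2];d/=np.linalg.norm(d)
print("yaw",np.degrees(np.arctan2(d[1],d[0])),a,b)
r=[(v,(np.clip(g[v,285:305]-60,0,None)*np.arange(285,305)).sum()/np.clip(g[v,285:305]-60,0,None).sum()) for v in range(215,221)];print(r)
r=np.array([(v,(np.clip(g[v,285:305]-60,0,None)*np.arange(285,305)).sum()/max(np.clip(g[v,285:305]-60,0,None).sum(),1)) for v in range(212,224)]);print(r)
C=onz("top",294.5,np.polyval(k,294.5),.014);print(C,C[:2]-.175*d)
E
```

```text
handle px [232.7967 216.4133] world at z=28(top face) [0.4974 0.1426 0.026 ] 300
0.05312344625137237
yaw -95.82672465856517 [0.4902 0.0693 0.014 ] [ 0.4805 -0.0255  0.014 ]
[(215, np.float64(293.4457013574661)), (216, np.float64(293.3919491525424)), (217, np.float64(293.3284518828452)), (218, np.float64(293.1978947368421)), (219, np.float64(293.0089485458613)), (220, np.float64(291.1630769230769))]
[[212.       0.    ]
 [213.     293.5357]
 [214.     293.4618]
 [215.     293.4457]
 [216.     293.3919]
 [217.     293.3285]
 [218.     293.1979]
 [219.     293.0089]
 [220.     291.1631]
 [221.     289.5744]
 [222.     289.2854]
 [223.     289.4992]]
[ 0.4792 -0.0388  0.014 ] [0.4969 0.1353]
```

```bash
cat >> h.py <<'E'
RC=np.array([.615,-.270]);RY=-81.1
def rf(x,y):
    a=np.radians(RY);X=np.array([np.cos(a),np.sin(a)]);return RC+x*X+y*np.array([-X[1],X[0]])
E
python3 - <<'E'
from h import *
from plant import bot,set_gripper,observe
np.set_printoptions(precision=4,suppress=True)
H=np.array([.4975,.140]);yw=-95.8;o3=[180,0,yw+180]
bot.move_pose([*H,.11],o3);set_gripper(.6)
bot.movel([*H,.003],vel=.2);o=observe();print(o["time"],o["force"])
set_gripper(0,70);o=observe();print(o["time"],o["opening"],o["force"],o["tool_pos"])
bot.movel([*H,.014],vel=.05)
bot.movel([*rf(-.290,-.036),.014],[180,0,RY+180],vel=.12);o=observe();print(o["time"],o["force"],o["tool_pos"],o["tcp_rot"])
for n in("top","side"): cv2.imwrite(f"pics/d_{n}.png",eyes.camera(n)[:,:,::-1])
t=cv2.imread("pics/d_top.png")[130:240,230:430];s=cv2.imread("pics/d_side.png")[150:260,210:340]
cv2.imwrite("pics/d.png",np.vstack([cv2.resize(t,(500,275),interpolation=2),cv2.resize(s,(500,423),interpolation=2)[:320]]))
E
```

```text
10.6 [0.5502 0.2617 0.3808]
10.95 0.2896073011942958 [-0.825   0.4932  5.4756] [0.4987 0.1403 0.0049]
12.5833 [-0.2023 -0.0642 -1.4489] [0.5344 0.0113 0.0139] [-179.9874   -0.0116   98.9026]
```

View pics/d.png

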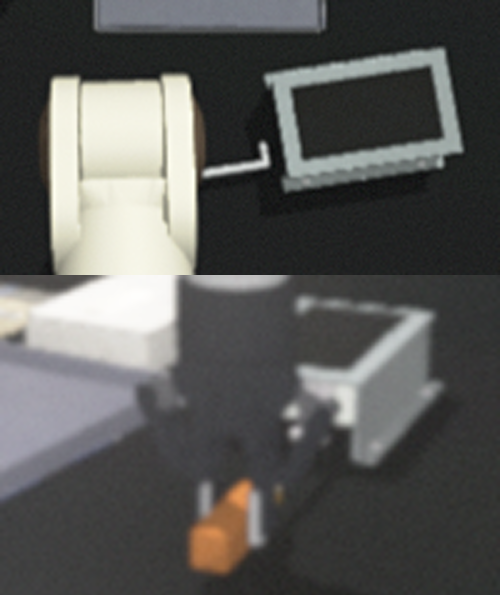

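The handle is held between the fingers and the hook points at the riser mouth near top (336,193). I'll check the hook's place against the expectation.

```bash
python3 - <<'E'
from h import *
np.set_printoptions(precision=3,suppress=True)
T=cv2.imread("pics/d_top.png");g=cv2.cvtColor(T,6).astype(float)
H=np.array([.5344,.0113])
X=rf(1,0)-rf(0,0);Y=rf(0,1)-rf(0,0)
for z in(.014,.024):
  for x,y in((.1,0),(.15,0),(.175,0),(.175,.026)): print(z,x,y,proj("top",[*(H+x*X+y*Y),z]))
us=np.arange(313,333);vs=[]
for u in us:
    w=np.clip(g[185:212,u]-60,0,None);vs.append((w*np.arange(185,212)).sum()/w.sum())
k=np.polyfit(us,vs,1);print([ (u,np.polyval(k,u)) for u in(315,330)],np.std(vs-np.polyval(k,us)))
for v in range(184,200):
    w=np.clip(g[v,328:342]-60,0,None);print(v,round((w*np.arange(328,342)).sum()/max(w.sum(),1),2),round(w.sum()/150,1),end=' | ')
a,b=[onz("top",u,np.polyval(k,u),.024) for u in(315,330)];print("yaw",np.degrees(np.arctan2(*(b-a)[1::-1])))
S=cv2.imread("pics/d_side.png")
cv2.imwrite("pics/d2.png",cv2.resize(S[165:245,250:330],None,fx=7,fy=7,interpolation=2))
print(proj("side",[*(H+.175*X),.024]),proj("side",[*(H+.175*X+.026*Y),.024]))
E
```

```text
0.014 0.1 0 [310.824 198.845]
0.014 0.15 0 [327.447 196.231]
0.014 0.175 0 [335.755 194.925]
0.014 0.175 0.026 [334.313 186.324]
0.024 0.1 0 [311.111 198.56 ]
0.024 0.15 0 [327.876 195.924]
0.024 0.175 0 [336.255 194.606]
0.024 0.175 0.026 [334.799 185.933]
[(315, np.float64(198.1845964552752)), (330, np.float64(195.8719031189628))] 0.045883437020147445
184 0.0 0.0 | 185 0.0 0.0 | 186 334.65 0.2 | 187 334.73 1.5 | 188 334.8 2.5 | 189 335.01 2.5 | 190 335.18 2.1 | 191 335.38 2.2 | 192 335.59 2.5 | 193 335.59 2.7 | 194 334.03 5.1 | 195 332.68 8.5 | 196 331.84 8.4 | 197 330.72 4.3 | 198 328.93 0.6 | 199 0.0 0.0 | yaw -81.27197963514571
[293.642 191.503] [285.06  190.309]
```

View pics/d2.png

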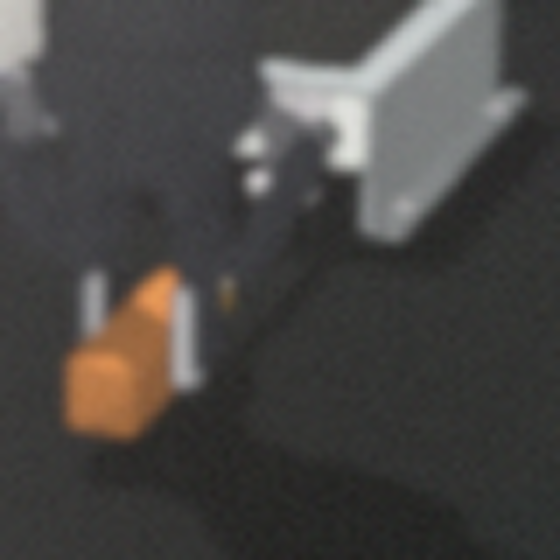

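The hook matches the prediction to within about 0.5 px in both views, at a height of about 24 mm. Now I'll go in on the -y side of the eye and feel for the front wall.

```bash
cat >> h.py <<'E'
def favg(n=8):
    from plant import bot,observe
    F=[]
    for _ in range(n): bot.hold(.02);F.append(observe()["force"])
    F=np.mean(F,0);X=rf(1,0)-rf(0,0);Y=rf(0,1)-rf(0,0);return np.round([F[:2]@X,F[:2]@Y,F[2]],2)
E
python3 - <<'E'
from h import *
from plant import bot,observe
y=-.039;z=.0155;L=.175
bot.movel([*rf(-.115-L,y),z],vel=.1)
bot.movel([*rf(-.050-L,y),z],vel=.1);print(favg(),favg())
bot.movel([*rf(-.035-L,y),z],vel=.05);print(favg())
f0=favg()[0]
for x in np.arange(-.0335,-.0209,.0015):
    bot.movel([*rf(x-L,y),z],vel=.02);f=favg();print(round(x,4),f)
    if f[0]-f0<-.9: break
print(observe()["time"])
E
```

```text
[ 0.09 -0.   -1.31] [ 0.16  0.03 -1.23]
[-0.    0.08 -1.56]
-0.0335 [-0.39  0.21 -1.62]
-0.032 [-0.15 -0.12 -1.31]
-0.0305 [ 0.14 -0.21 -1.6 ]
-0.029 [-0.17  0.09 -1.46]
-0.0275 [-0.25  0.09 -1.56]
-0.026 [-0.09 -0.04 -1.39]
-0.0245 [-0.44  0.02 -1.7 ]
-0.023 [-1.68 -0.84 -1.6 ]
17.7833
```

Contact is at leg x ≈ -23.5 mm, so the wall is at about -19.5. That is 5–6 mm deeper than the oblique side-view estimate, and the contact is the better value. I'll back off 2 mm and slide sideways through the eye while watching the force.

```bash
python3 - <<'E'
from h import *
from plant import bot,observe
z=.0155;L=.175;x=-.025
bot.movel([*rf(x-L,-.039),z],vel=.03);f0=favg();print(f0)
for y in np.arange(-.035,-.0119,.0038):
    bot.movel([*rf(x-L,y),z],vel=.04);f=favg(5);print(round(y,4),f)
    if abs(f-f0)[:2].max()>1.5: print("stop");break
print(observe()["time"])
for n in("side","top"):cv2.imwrite(f"pics/e_{n}.png",eyes.camera(n)[:,:,::-1])
S=cv2.imread("pics/e_side.png");cv2.imwrite("pics/e.png",cv2.resize(S[145:225,250:340],None,fx=7,fy=7,interpolation=2))
E
```

```text
[ 0.11  0.16 -1.66]
-0.035 [-0.37  0.3  -1.39]
-0.0312 [-0.06  0.21 -1.59]
-0.0274 [-0.03 -0.26 -1.31]
-0.0236 [-0.03 -0.1  -1.73]
-0.0198 [-0.18 -0.45 -1.65]
-0.016 [ 0.02 -0.18 -1.33]
-0.0122 [ 0.41  0.06 -1.71]
20.5
```

View pics/e.png

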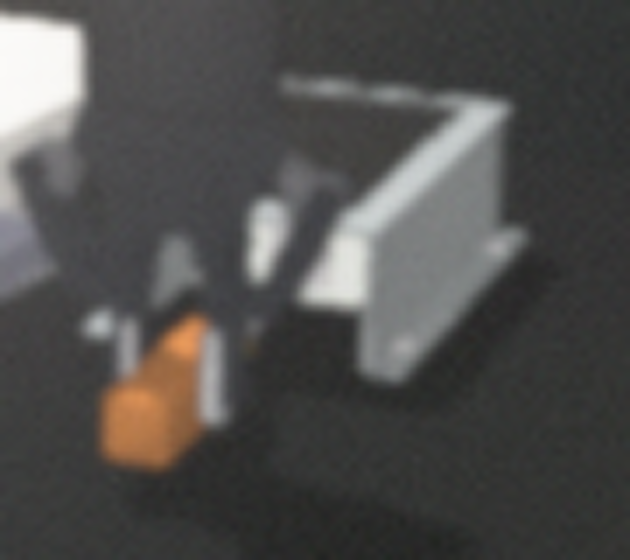

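There was no side force. The gripper hides the hook in this view, so I'll pull gently and watch for the drag force.

```bash
python3 - <<'E'
from h import *
from plant import bot,observe
z=.0155;L=.175;y=-.0122
for x in(-.029,-.033,-.040):
    bot.movel([*rf(x-L,y),z],vel=.04);print(x,favg(5))
for x in(-.06,-.09):
    bot.movel([*rf(x-L,y),z],vel=.06);print(x,favg(5))
print(observe()["time"])
for n in("side","top"):cv2.imwrite(f"pics/f_{n}.png",eyes.camera(n)[:,:,::-1])
S=cv2.imread("pics/f_side.png");cv2.imwrite("pics/f.png",cv2.resize(S[145:225,250:340],None,fx=7,fy=7,interpolation=2))
E
```

```text
-0.029 [ 0.3  -0.14 -1.85]
-0.033 [ 0.27 -0.03 -1.18]
-0.04 [ 0.07  0.28 -1.41]
-0.06 [ 0.26  0.18 -1.32]
-0.09 [ 0.11 -0.2  -1.55]
22.975
```

View pics/f.png

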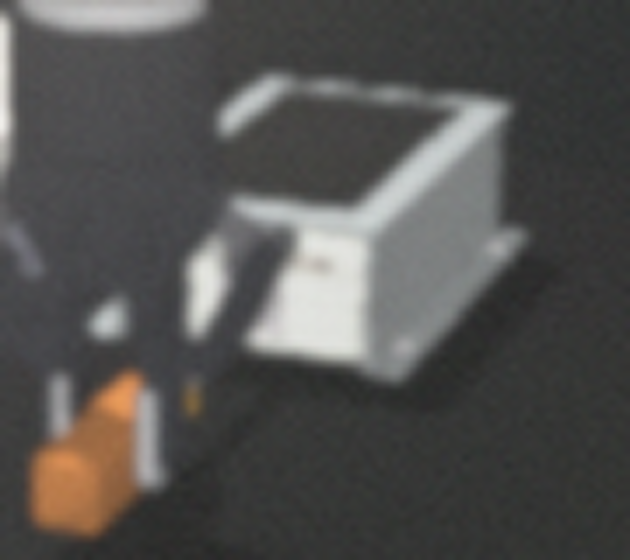

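The tray is following: its bottom edge moved from v≈188 to v≈195. I'll continue the pull.

```bash
python3 - <<'E'
from h import *
from plant import bot,observe
z=.0155;L=.175;y=-.0122
bot.movel([*rf(-.214-L,y),z],vel=.09);print(favg(5),observe()["tool_pos"],observe()["time"])
for n in("side","top"):cv2.imwrite(f"pics/g_{n}.png",eyes.camera(n)[:,:,::-1])
S=cv2.imread("pics/g_side.png")[145:265,200:340];T=cv2.imread("pics/g_top.png")[140:230,220:430]
cv2.imwrite("pics/g.png",np.vstack([cv2.resize(S,(490,350),interpolation=2),cv2.resize(T,(490,210),interpolation=2)]))
E
```

```text
[ 0.14  0.08 -1.73] [0.54279539 0.11222544 0.01549036] 24.6833
```

View pics/g.png

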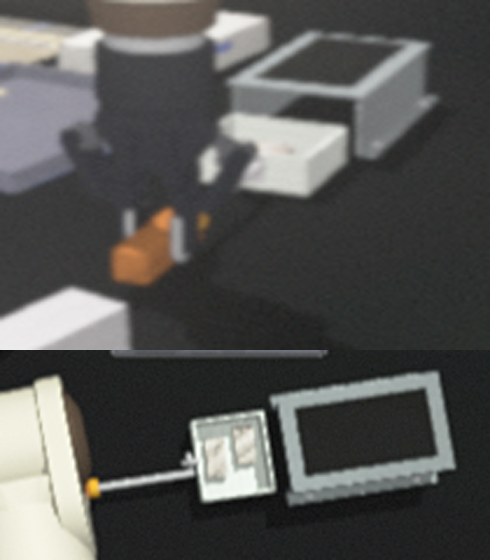

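The tray is out with both inserts inside, at top (302–337, 166–204). I'll measure its pose relative to the riser before unhooking.

```bash
cat >> h.py <<'E'
def traypose(f,P):
    T=cv2.cvtColor(cv2.imread(f),6)
    E=[edge(T,P[i],P[(i+1)%4],h=2.5) for i in range(4)];q=[inter(E[i-1],E[i]) for i in range(4)]
    W=np.array([onz("top",*p,.036) for p in q]);c=W.mean(0)[:2];a=np.radians(RY);X=np.array([np.cos(a),np.sin(a)])
    d=(W[1]+W[2]-W[0]-W[3])[:2]
    print("res",[round(e[2],2) for e in E],"len",np.linalg.norm(W[1]-W[0]),"wid",np.linalg.norm(W[0]-W[3]))
    print("tray centre in riser frame",(c-RC)@X,(c-RC)@np.array([-X[1],X[0]]),"yaw",np.degrees(np.arctan2(d[1],d[0])),c)
E
python3 - <<'E'
from h import *
k=lambda x,y:((x)*210/490+220,(y-350)*90/210+140)
traypose("pics/g_top.png",[k(190,421),k(266,410),k(274,492),k(200,502)])
T=cv2.imread("pics/g_top.png");cv2.imwrite("pics/g2.png",cv2.resize(T[155:215,255:345],None,fx=8,fy=8,interpolation=2))
E
```

```text
res [np.float64(0.11), np.float64(0.21), np.float64(0.26), np.float64(0.21)] len 0.0944777893743101 wid 0.10412360688286762
tray centre in riser frame -0.16082919241443225 -0.0011418890820437627 yaw -82.12367058745937 [ 0.58898991 -0.11128387]
```

View pics/g2.png

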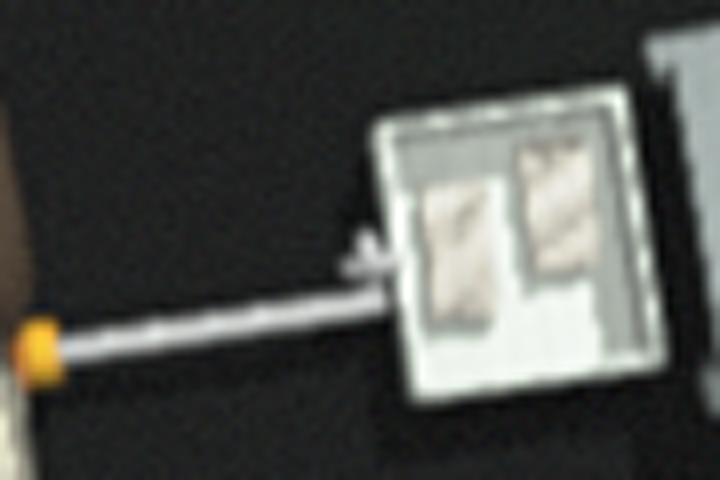

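The tray stands at -161 mm (the requirement is beyond -142), and the hook is visibly through the eye at zoom (365,250). Next is unhooking.

```bash
python3 - <<'E'
from h import *
from plant import bot,observe
z=.0155;L=.175;y=-.0122
bot.movel([*rf(-.2117-L,y),z],vel=.03);print(favg(5))
f0=favg()
for dy in(.008,.016,.024,.034):
    bot.movel([*rf(-.2117-L,y-dy),z],vel=.05);f=favg(5);print(dy,f)
    if abs(f-f0)[:2].max()>1.5: print("stop");break
cv2.imwrite("pics/h_top.png",eyes.camera("top")[:,:,::-1])
T=cv2.imread("pics/h_top.png");cv2.imwrite("pics/h2.png",cv2.resize(T[155:215,255:345],None,fx=8,fy=8,interpolation=2));print(observe()["time"])
E
```

```text
[ 0.06  0.49 -1.26]
0.008 [ 0.08  0.22 -1.17]
0.016 [-0.18 -0.15 -1.68]
0.024 [-0.06 -0.38 -1.42]
0.034 [-0.27  0.54 -1.25]
26.9083
```

View pics/h2.png

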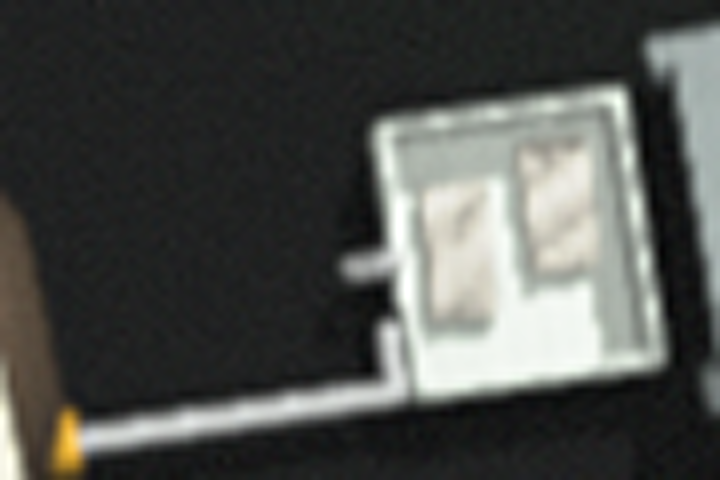

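The hook is out of the eye: leg at (385,355), eye bar at (370,265), and the tray has not shifted. Now I'll retreat, lower and release.

```bash
python3 - <<'E'
from h import *
from plant import bot,set_gripper,observe
L=.175;p=rf(-.2417-L,-.0462)
bot.movel([*p,.0155],vel=.08)
bot.movel([*p,.0075],vel=.05);print(favg(5))
bot.movel([*p,.0050],vel=.03);print(favg(5),observe()["tool_pos"])
set_gripper(.6);bot.movel([*p,.12],vel=.15)
bot.set_joints([-65.5,5,10,95,0,90]);print(observe()["time"])
for n in("side","top"):cv2.imwrite(f"pics/i_{n}.png",eyes.camera(n)[:,:,::-1])
S=cv2.imread("pics/i_side.png")[130:310,130:430];T=cv2.imread("pics/i_top.png")[130:300,130:430]
cv2.imwrite("pics/i.png",np.vstack([cv2.resize(S,(500,300),interpolation=2),cv2.resize(T,(500,283),interpolation=2)]))
E
```

```text
[ 0.15  0.31 -1.66]
[-0.46 -0.33 -1.24] [0.50484329 0.13451003 0.00496261]
31.9417
```

View pics/i.png

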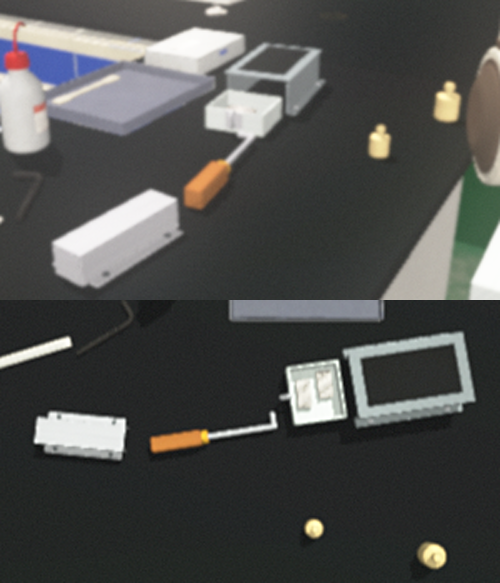

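The tool lies clear of both the eye and the sheath, and the tray stands outside with both inserts. Final checks: tray pose, tool lying flat, bystanders unmoved.

```bash
python3 - <<'E'
from h import *
k=lambda x,y:((x)*210/490+220,(y-350)*90/210+140)
traypose("pics/i_top.png",[k(190,421),k(266,410),k(274,492),k(200,502)])
for n,bs in(("top",[(308,258,330,278),(376,272,402,296),(170,125,215,165)]),("side",[(345,200,370,228),(386,174,412,208),(130,228,160,265)])):
    a,b=[cv2.imread(f"pics/{q}_{n}.png" if q=="i" else f"pics/{n}0.png").astype(int) for q in("0","i")]
    for x0,y0,x1,y1 in bs: d=abs(a-b)[y0:y1,x0:x1].max(2);print(n,d.max(),round(d.mean(),1))
# shaft two-view height
T=cv2.cvtColor(cv2.imread("pics/i_top.png"),6).astype(float);S=cv2.cvtColor(cv2.imread("pics/i_side.png"),6).astype(float)
pt=[]
for u in(262,285):
    w=np.clip(T[198:216,u]-60,0,None);pt.append((u,(w*np.arange(198,216)).sum()/w.sum()))
o1,a=ray("top",*pt[0]);_,b=ray("top",*pt[1]);nn=np.cross(a,b)
for u in(270,274,278):
    w=np.clip(S[205:240,u]-115,0,None);v=(w*np.arange(205,240)).sum()/w.sum()
    o,r=ray("side",u,v);print("shaft",np.round(o+r*((o1-o)@nn)/(r@nn),4))
cv2.imwrite("pics/j.png",cv2.resize(cv2.imread("pics/i_side.png")[150:260,230:330],None,fx=5,fy=5,interpolation=2))
E
```

```text
res [np.float64(0.15), np.float64(0.2), np.float64(0.22), np.float64(0.24)] len 0.09494951589096336 wid 0.10473148329822446
tray centre in riser frame -0.1611367306483558 -0.0012135695643382591 yaw -82.0589962131644 [ 0.58887152 -0.11099113]
top 8 2.7
top 13 2.8
top 10 3.1
side 7 2.4
side 7 2.3
side 9 2.6
shaft [0.5171 0.0434 0.037 ]
shaft [0.5211 0.0177 0.0365]
shaft [ 0.5259 -0.0105  0.0287]
```

View pics/j.png

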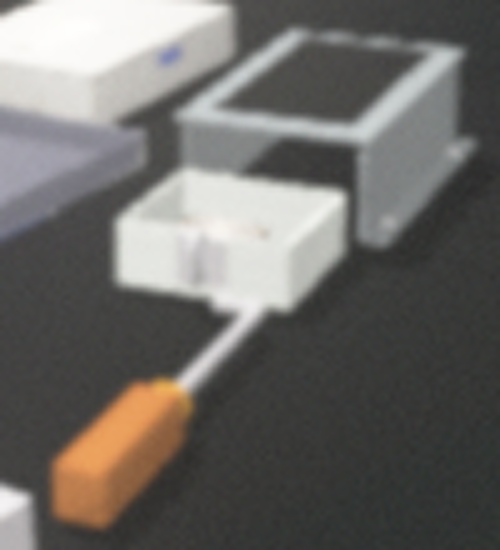

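The 29–37 mm shaft heights look contaminated, because the white tray front falls inside the row window. I'll repeat with a window that holds only the shaft.

```bash
python3 - <<'E'
from h import *
T=cv2.cvtColor(cv2.imread("pics/i_top.png"),6).astype(float);S=cv2.cvtColor(cv2.imread("pics/i_side.png"),6).astype(float)
pt=[]
for u in(262,285):
    w=np.clip(T[198:216,u]-60,0,None);pt.append((u,(w*np.arange(198,216)).sum()/w.sum()))
print(pt)
o1,a=ray("top",*pt[0]);_,b=ray("top",*pt[1]);nn=np.cross(a,b)
for u in range(269,279,2):
    c=int(226-(u-268)*1.55); w=np.clip(S[c-6:c+7,u]-100,0,None);v=(w*np.arange(c-6,c+7)).sum()/w.sum()
    o,r=ray("side",u,v);print(u,round(v,1),round(w.sum()/100,1),"shaft",np.round(o+r*((o1-o)@nn)/(r@nn),4))
E
```

```text
[(262, np.float64(210.17816091954023)), (285, np.float64(206.6021897810219))]
269 223.8 4.8 shaft [0.5179 0.0468 0.0157]
271 221.8 4.8 shaft [0.5198 0.034  0.0155]
273 219.3 4.6 shaft [0.5217 0.0212 0.0167]
275 214.1 8.4 shaft [0.523  0.0094 0.0262]
277 211.2 13.2 shaft [ 0.5249 -0.0036  0.0288]
```

With the narrower window, the uncontaminated columns (u 269–273) give 15.5–16.7 mm. The tool read 15.2–15.5 mm when it lay flat in the sheath, so it is flat now. Columns 275–277 are still contaminated by the tray front.

```bash
python3 -c "
from plant import hand_in,observe
print(observe()['time'],observe()['force']);print(hand_in())"
```

```text
32.0417 [-0.07442696 -0.00591893  0.58953361]
the job is handed in; nothing more can be done
None
```

The job is done and handed in at about 32 s of the 58 s allowed. No verdict was reported.

**What I did:** I drew the tool 175 mm out of the sheath by its shaft and let it lie free on the worktop. I then took it by the handle, lifted it about 10 mm and felt for the tray's front wall. I slid the hook through the eye, dragged the tray out, unhooked and laid the tool down.

**Last checks:**
- **Tray:** its centre is 161 mm before the riser's origin (over 142 mm needed). It stands flat with both inserts in it, and unhooking did not shift it.
- **Tool:** it lies clear of the eye and the sheath. The shaft reads 15.5–16.7 mm high, against 15.2–15.5 mm when it lay flat in the sheath, so I take it as flat.
- **Weights and hexagon key:** the picture differences around them are only noise, so they have not moved.
- **Forces:** the sampled wrist forces stayed below about 6 N.

**Checks that disagreed:**
- **Tray front:** the first side-view estimate was about 5–6 mm nearer the mouth than contact showed, and I used the contact value.
- **Shaft height:** my first final reading (29–37 mm) was spoiled by the white tray in the measuring window. Two columns of the repeat (26–29 mm) had the same fault, and I left them out.
- **Drag force:** it stayed within sensor noise whenever I sampled it, always at a standstill. The pictures, not the force, showed that the tray was following.

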